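# Load a silver bar under the spring clip of a stamping jig

### The job

Load the silver bar into the stamping jig: slide it along the channel up to the spring clip, press the clip's tail fully down with one fingertip, and while holding it down push the bar with the other fingertip under the raised toe until it is fully home against the end stop. Then let the clip come down on the bar so that it is clamped, and take the hand away. The bar is only pushed, never picked up, and the other things on the bench stay where they are.

Things in the scene. Friction and masses are not known exactly. Their poses are not given: they have to be found in the camera images.
- jig: Stamping jig, a dark steel fixture fixed to the bench, 187 x 70 mm. Origin: on the bench straight below the clip's pivot pin. x: level, the direction in which the bar is pushed in, from the channel's open end towards the clip's tail; y across the channel; z up. The flat bed is 20 mm above the bench, from x = -125 mm (open end) to the end stop at x = -3 mm. Behind the clip (x over 8 mm) the foot is 8 mm high.
- bed_end (a point): Point on the bed at the foot of the end stop, mid-channel (jig x = -3, y = 0, z = 20 mm). Guide rails 5 mm high run along the bed's sides, inner faces 52 mm apart. The end stop is 6 mm high; beside it stand the clip's two pivot ears, at jig x = -3 to 7 mm, y = 14.5 to 19 mm on either side, their tops 36 mm above the bench.
- clip (a joint): Angle (rad) of the see-saw spring clip; its level pivot pin lies along the jig's y at x = 0, 31 mm above the bench. 0 = at rest, tail up and toe down, closing the way to the bar. Pressing the tail raises value and toe; it springs back when let go. 0.42 = tail fully down on its stop, the toe 2.7 mm higher than the bar's top. About 0.23 = toe resting on the bar. Fully down takes 0.115 N m: about 6 N at 19 mm behind the pin.
- clip_tail (a point): Middle of the top face of the clip's tail, a flat thumb plate behind the pin, 26 mm wide (jig y), 40 mm long. Fully down it is level, its top 22.5 mm above the bench (2.5 mm above the bed), from jig x = 8 to 48 mm; a fingertip can slide along it while holding it down. At rest it slopes up by 0.42 rad away from the pin, its far end about 42 mm above the bench.
- clip_toe (a point): Lower edge of the clip's toe, mid-width; toe 26 mm wide (jig y), 3.6 mm thick, its front face 1.8 mm before this point. At rest it is 4.7 mm above the bed, less than the bar's thickness: the bar pushed up to it stops against its front face (jig x = -15.5 mm).
- bar_center (a point): Centre of the silver bar, a plain bright slab lying flat on the bed between the rails, 28 mm long (jig x), 50 mm wide (jig y), 8 mm thick, about 115 g; its axes are parallel to the jig's. On the bed its centre is 24 mm above the bench. Home against the end stop: jig x = -17 mm. Against the closed toe: jig x = -29.5 mm.
- nut: Bystander: hexagonal steel nut, 32 mm across flats, 18 mm high. Origin: centre of its underside.
- doming_cube: Bystander: steel doming cube, 34 mm, round hollows in its faces. Origin: centre of its underside.
- dish: Bystander: white ceramic dish of findings, 82 mm across, 18 mm high. Origin: centre of its underside.
- slip_stone: Bystander: grey rectangular sharpening stone, 95 x 25 x 12 mm, lying on the bench (not the bar). Origin: centre of its underside.
- brass_cup: Bystander: small brass cup, 50 mm across, 36 mm high. Origin: centre of its underside.
- stamp: Bystander: square steel marking stamp lying down, 64 mm long, 10 mm thick. Origin: centre of its underside (of its 50 mm square body).
- wax_ring: Bystander: ring model of carving wax, 32 mm across, 10 mm high. Origin: centre of its underside (of the round part).
- hammer: Bystander: hammer lying on the bench to the right, 260 mm long. Origin: on its handle line.
Not all that is in view belongs to the job. What is meant by the jig is not yellow, and is the smaller of those in its own colour.

How it is judged:
By the outcome, as a careful person would: the job done as asked, in the order asked, and still so for the second after the job is handed in, with the robot touching nothing.
It also fails if it takes over 45 s, if anything falls off the work surface, if the arm or the gripper's body presses on something with over 40 N, if the wrist force passes 120 N, or if a joint passes its speed limit or range.

### The arm

A 7-joint arm with a two-finger parallel gripper is mounted at the origin on the work surface. World frame = base frame: x ahead of the robot, y to its left, z up, the work surface at z = 0. Lengths are in m, angles in rad, forces in N, time in s.
With the tool pointing down it reaches from about 0.425 to 0.875 m from the base axis. Payload 4.7 kg.
Tool frame: the origin (TCP) lies at the very end of the fingers, on their centre line; the grasp point (between the pads) lies 19 mm behind it (env.tcp_to_grasp is the distance from the TCP to the grasp point, in m); x points along the fingers, z is the direction in which the jaws open and shut, and the axes are right-handed (so a half turn about x gives the same grasp; the last joint's range is limited). The gripper opens to 85 mm and grips with 20 to 120 N. Pads are 22 mm wide; open, the fingers measure 114 mm over their backs; the gripper's body (76 mm by 85 mm) begins 54 mm behind the grasp point. The pads swing forward as they close: fully open they stand 13 mm farther back than shut.
Start: joints at [1.196, 0.321, -0.07, 1.45, 0.023, 1.371, -0.057], TCP at [0.246, -0.602, 0.231] pointing down, gripper open.
Joint ranges: [-2.86, 2.86], [-0.3, 2.09], [-1.38, 1.24], [0.06, 2.45], [-1.56, 4.7], [0.09, 2.05], [-2.69, 2.69]. Speed limits (rad/s): [2.57, 2.57, 3.14, 3.14, 3.14, 3.14, 3.14].

### API

Orientations are given as a unit quaternion [w, x, y, z].
In Python, from station import monitor, eyes, order, env gives the robot as it stands.
- The arm moves only by the tool drive_tool, never from a script. Its argument "steps" is one flat list of numbers, 7 for each row, row after row: the finger opening in mm, from 0 to 85.4, then the shift along the tool's x, y, z in mm, then the turn, a rotation vector about the tool's x, y, z in rad. In form: [hand, tx, ty, tz, wx, wy, wz, hand, tx, ty, tz, wx, wy, wz, ...]. A call has 1 to 10 rows; each row is the pose to reach, as a shift and turn from the pose measured when the call began, along the tool's axes at that moment; what a row does not reach only later rows make up. A row lasts 1/8 s, in which the tool goes at most 62.5 mm and 10.7 degrees, less where a joint would pass 70% of its speed; a pose out of reach is approached as far as the arm can. A call with a gripper value outside its range is refused whole. The fingers move at their own pace and stop on an object; "grip_force" is the grip in N (left out, the last holds). Time passes only in rows, so rows that repeat a pose let the fingers close. It gives the time, the measured TCP pose, the force and the opening at its end, in the units of the state.
- monitor.observe(): the state, without advancing time (a new reading comes with each control period).
- eyes.snapshot(name): name is "scene" or "top"; returns a dict with "img" (480x640x3 uint8, red, green, blue), "vertical_fov" (degrees; the focal length in pixels is half the picture's height over the tangent of half this angle, whatever the lens; pixels are square), "cx", "cy" (the principal point, pixels), "R" (3x3) and "t" (3): a world point X has camera coordinates R X + t. Camera axes: x right, y down, z forward; pixel columns grow to the right and rows downward; lengths in m; the calibration is good to about 2 mm. A picture is of the moment at which its call begins. There is no depth.
- order.close_job(): hands the job in, once; it reports no verdict.
The state is a dict: "time_s": time; "joint_pos": joint angles; "joint_velocities": joint speeds; "joint_efforts": joint torques, N m; "tool_pos": TCP position; "orientation": TCP orientation; "ft_force": force on the tool from outside, world axes, zero at the start; "ft_torque": the same for the moment, N m; "grip_width": finger opening in m.
Only numpy, scipy, OpenCV 4.12 (cv2) and the standard library are available. Lean on these libraries where they do the work, as an engineer would, in place of code of your own. Each camera call takes 0.05 s, during which the arm holds its last target.

## Working session

There is one attempt and no reset: what is moved stays moved. The work goes in short steps, Python scripts to look and compute and a tool call to move; the robot and the scene stay as the last step left them, time stands still between calls to the robot, and variables do not carry over. Pictures are saved under pics/ and viewed, and the job is handed in when it is done.

Besides the shell and the picture viewer there is one more tool, called after "Call:" in YAML: its name, and indented under it one key for each argument. drive_tool: Moves the arm, as the interface text tells. Its arguments: {"type":"object","properties":{"steps":{"type":"array"},"grip_force":{"type":"number"}},"required":["steps"]}

```bash
ls; mkdir -p pics
python3 - <<'E'
from station import monitor, eyes, order, env
import cv2
s=monitor.observe(); print(s)
print([a for a in dir(env) if a[0]!='_'])
for n in("scene","top"):
    d=eyes.snapshot(n); cv2.imwrite(f"pics/{n}0.png",d["img"][:,:,::-1]); print({k:v for k,v in d.items() if k!='img'})
E
```

```text
pics
{'time_s': 0.0, 'joint_pos': array([ 1.19609689,  0.32185431, -0.07008845,  1.45168764,  0.02261561,
        1.370795  , -0.05690706]), 'joint_velocities': array([-0.00039473, -0.00073236,  0.00021376, -0.00022529,  0.00076938,
       -0.00104521, -0.00015719]), 'joint_efforts': array([ 3.96522573e-04, -4.93577921e+01, -3.82004231e-01, -3.14327931e+01,
        1.29846402e-02,  1.14172007e-02, -4.66253383e-06]), 'tool_pos': array([ 0.2461458 , -0.60100407,  0.23019686]), 'orientation': array([ 0.58658058,  0.39433578,  0.58777225, -0.39363218]), 'ft_force': array([-0.12342392, -0.00418775,  0.2150557 ]), 'ft_torque': array([-0.01155451,  0.00699776, -0.05540956]), 'grip_width': 0.08522309326201902}
['Unreachable', 'tcp_to_grasp']
{'vertical_fov': 54.71936743871276, 'cx': 311.9439337345437, 'cy': 245.5393196901094, 'R': array([[ 0.14400717,  0.98957598,  0.00114848],
       [ 0.60006278, -0.08640063, -0.79527328],
       [-0.7868841 ,  0.11521422, -0.60625003]]), 't': array([ 0.01955231, -0.26719099,  1.32050427])}
{'vertical_fov': 57.455425542639844, 'cx': 316.12739025883144, 'cy': 237.5217400446323, 'R': array([[ 0.00406387, -0.9999885 ,  0.00254469],
       [-0.98999389, -0.00438217, -0.14104219],
       [ 0.14105172, -0.00194605, -0.99000032]]), 't': array([-0.09701969,  0.50839418,  0.99536723])}
```

View pics/scene0.png

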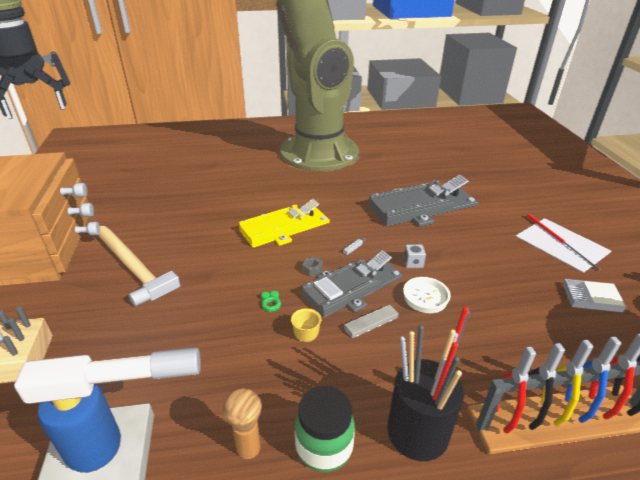

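View pics/top0.png

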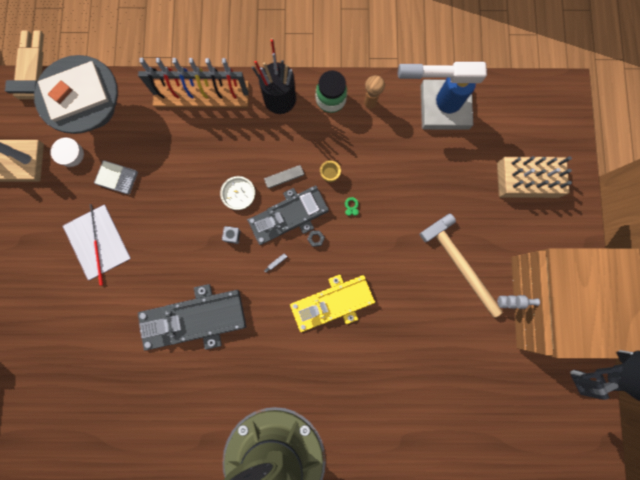

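Candidates for the jig in the top view are the yellow one (333,303), the large dark one (192,320) and the small dark one (288,215). I choose the small dark one, with the silver bar at (310,203). The slip stone at (284,177) is not the bar. Next I check this in a close crop.

Run:
```python
import cv2
a=cv2.imread("pics/top0.png")[165:265,225:355]; cv2.imwrite("pics/topc.png",cv2.resize(a,None,fx=6,fy=6,interpolation=cv2.INTER_CUBIC))
a=cv2.imread("pics/scene0.png")[240:340,290:420]; cv2.imwrite("pics/scenec.png",cv2.resize(a,None,fx=6,fy=6,interpolation=cv2.INTER_CUBIC))
```

```text
(no output)
```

View pics/topc.png

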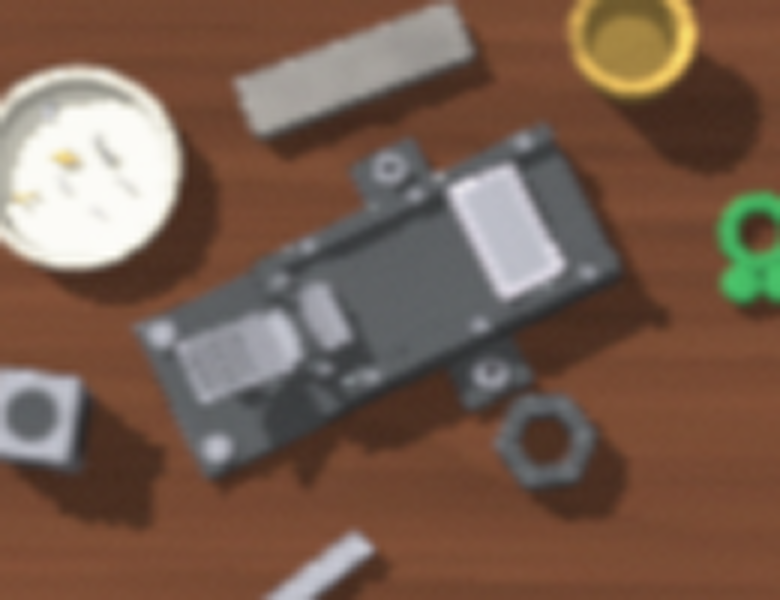

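View pics/scenec.png

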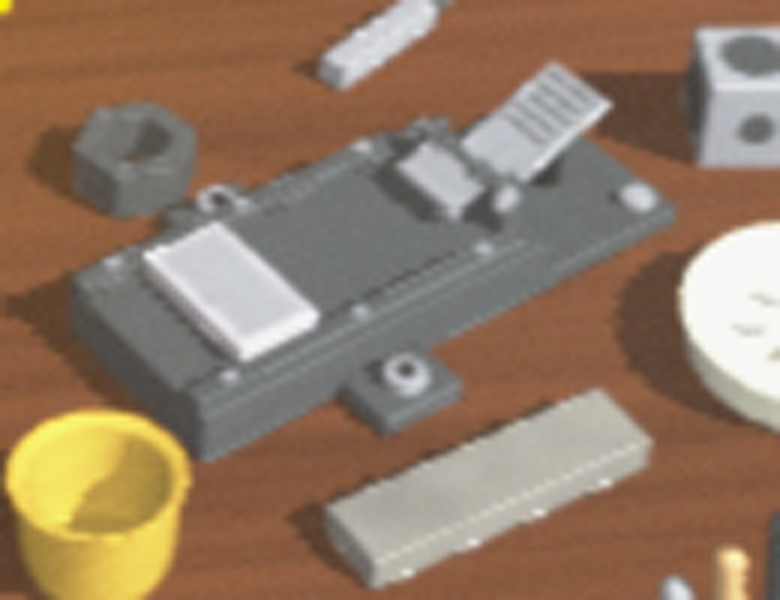

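```bash
cat > h.py <<'E'
import numpy as np, cv2
from station import monitor, eyes, order, env
def cam(d):
    f=240/np.tan(np.radians(d["vertical_fov"]/2)); return f,d["cx"],d["cy"],np.array(d["R"]),np.array(d["t"])
def proj(c,X):
    f,cx,cy,R,t=c; p=R@np.asarray(X,float)+t; return np.array([cx+f*p[0]/p[2],cy+f*p[1]/p[2]])
def back(c,uv,z):
    f,cx,cy,R,t=c; r=R.T@np.array([(uv[0]-cx)/f,(uv[1]-cy)/f,1]); o=-R.T@t; return o+r*(z-o[2])/r[2]
E
cat > fit.py <<'E'
from h import *
from scipy.optimize import least_squares
ct,cs=cam(eyes.snapshot("top")),cam(eyes.snapshot("scene"))
T=lambda u,v:(225+(u+.5)/6-.5,165+(v+.5)/6-.5)
S=lambda u,v:(290+(u+.5)/6-.5,240+(v+.5)/6-.5)
obs=[(ct,T(548,125),(-125,-35,25)),(ct,T(620,270),(-125,35,25)),(ct,T(135,328),(62,-35,8)),(ct,T(210,472),(62,35,8)),
(cs,S(204,412),(-125,-35,25)),(cs,S(74,278),(-125,35,25)),(cs,S(674,208),(62,-35,8)),(cs,S(206,460),(-125,-35,0)),
]
# tail far corners at rest: tilt .42, length from pin
obs+=[(ct,T(178,348),(None,-13)),(ct,T(205,402),(None,13)),(cs,S(553,64),(None,13)),(cs,S(611,104),(None,-13))]
def jp(p,q):
    c,s=np.cos(p[2]),np.sin(p[2]); return np.array([p[0]+(c*q[0]-s*q[1])/1e3,p[1]+(s*q[0]+c*q[1])/1e3,q[2]/1e3])
def tl(q):
    if q[0] is None:
        a=.42; dx,dz=48,-8.5; return (dx*np.cos(a)-dz*np.sin(a),q[1],31+dx*np.sin(a)+dz*np.cos(a))
    return q
def res(p): return np.concatenate([proj(c,jp(p,tl(q)))-uv for c,uv,q in obs])
r=least_squares(res,[.58,.05,1.9],loss="soft_l1"); p=r.x
print("jig",p,np.degrees(p[2])); print(res(p).reshape(-1,2).round(1))
B=[(ct,T(448,186)),(ct,T(515,166)),(ct,T(562,270)),(ct,T(508,298)),(cs,S(145,255)),(cs,S(220,222)),(cs,S(318,315)),(cs,S(247,354))]
c,s=np.cos(p[2]),np.sin(p[2])
for cc,uv in B:
    X=back(cc,uv,.028)[:2]-p[:2]; print("bar corner jig mm",(1e3*np.array([c*X[0]+s*X[1],-s*X[0]+c*X[1]])).round(1))
E
python3 fit.py
```

```text
jig [0.55403631 0.0031414  2.03653949] 116.68511747201968
[[-0.4 -1.4]
 [ 0.5 -0.2]
 [-0.4 -0.2]
 [-0.5  1.4]
 [ 0.2 -0.6]
 [-1.1 -0.9]
 [ 0.8 -0.1]
 [-0.4  1.7]
 [-0.2 -0.7]
 [ 0.1  0.1]
 [ 0.  -0.5]
 [-0.4 -0.2]]
bar corner jig mm [-76.8 -26. ]
bar corner jig mm [-104.6  -21.4]
bar corner jig mm [-102.5   25.1]
bar corner jig mm [-78.1  25.7]
bar corner jig mm [-103.4   25.3]
bar corner jig mm [-75.9  24.5]
bar corner jig mm [-76.9 -25.2]
bar corner jig mm [-103.8  -26.5]
```

```bash
cat >> h.py <<'E'
from scipy.spatial.transform import Rotation as Ro
P=np.array([.55404,.00314,2.03654])
def rot():
    q=monitor.observe()["orientation"]; return Ro.from_quat(np.r_[q[1:],q[0]])
def tgt(yaw):  # tool x down, tool z at world yaw
    z=np.array([np.cos(yaw),np.sin(yaw),0]); x=np.array([0,0,-1.]); return Ro.from_matrix(np.c_[x,np.cross(z,x),z])
def j2w(q): c,s=np.cos(P[2]),np.sin(P[2]); return np.array([P[0]+(c*q[0]-s*q[1])/1e3,P[1]+(s*q[0]+c*q[1])/1e3,q[2]/1e3])
def w2j(X): c,s=np.cos(P[2]),np.sin(P[2]); d=np.asarray(X)[:2]-P[:2]; return 1e3*np.array([c*d[0]+s*d[1],-s*d[0]+c*d[1],X[2]])
def go(X,yaw):
    s=monitor.observe(); R=rot(); return (1e3*R.inv().apply(np.asarray(X)-s["tool_pos"])).round(1),(R.inv()*tgt(yaw)).as_rotvec().round(4)
def st():
    s=monitor.observe(); print("t",s["time_s"].__round__(2),"jig",w2j(s["tool_pos"]).round(1),"w",round(s["grip_width"]*1e3,1),"F",s["ft_force"].round(1),"T",s["ft_torque"].round(2),"toolz yaw",np.degrees(np.arctan2(*rot().as_matrix()[1::-1,2])).round(2),"tilt",rot().as_matrix()[2,1:].round(3)); print("q",s["joint_pos"].round(2))
E
python3 - <<'E'
from h import *
st()
print(rot().as_matrix().round(2))
for y in (P[2],P[2]-np.pi):
  for X in ([.25,-.38,.23],[.45,-.2,.2],j2w((-128,0,70))): print(X,go(X,y))
c=cam(eyes.snapshot("top")); 
for z in (0,.1,.2): print(z,back(c,(515,357),z),back(c,(515,250),z))
E
```

```text
t 0.2 jig [-401.8  546.4  230.7] w 85.6 F [-0.8 -0.5  0.4] T [ 0.04 -0.03  0.04] toolz yaw -67.72 tilt [-0.    -0.001]
q [ 1.2   0.32 -0.07  1.45  0.02  1.37 -0.06]
[[-0.    0.93  0.38]
 [ 0.    0.38 -0.93]
 [-1.   -0.   -0.  ]]
[0.25, -0.38, 0.23] (array([   0.9,   87.3, -203.3]), array([3.0647e+00, 0.0000e+00, 1.7000e-03]))
[0.45, -0.2, 0.2] (array([  31. ,  340.6, -294. ]), array([3.0647e+00, 0.0000e+00, 1.7000e-03]))
[ 0.61152319 -0.11122644  0.07      ] (array([ 161. ,  523.8, -314.8]), array([3.0647e+00, 0.0000e+00, 1.7000e-03]))
[0.25, -0.38, 0.23] (array([   0.9,   87.3, -203.3]), array([-0.0769, -0.0011,  0.    ]))
[0.45, -0.2, 0.2] (array([  31. ,  340.6, -294. ]), array([-0.0769, -0.0011,  0.    ]))
[ 0.61152319 -0.11122644  0.07      ] (array([ 161. ,  523.8, -314.8]), array([-0.0769, -0.0011,  0.    ]))
0 [ 0.23234607 -0.56354681  0.        ] [ 0.48543842 -0.57874592  0.        ]
0.1 [ 0.24473129 -0.51903117  0.1       ] [ 0.47388752 -0.53279283  0.1       ]
0.2 [ 0.25711651 -0.47451553  0.2       ] [ 0.46233662 -0.48683974  0.2       ]
```

Call:
drive_tool:
  steps: [60,0,20,-50,0,0,0,30,0,40,-100,0,0,0,0,0,65,-150,-0.03,0,0,0,0,90,-203,-0.05,0,0,0,5,140,-220,-0.077,-0.001,0,0,10,190,-240,-0.077,-0.001,0,0,20,250,-260,-0.077,-0.001,0,0,30,310,-280,-0.077,-0.001,0,0,40,365,-294,-0.077,-0.001,0,0,50,420,-300,-0.077,-0.001,0]
  grip_force: 20

```text
time_s: 1.5
tool_pos: [0.5226, -0.1627, 0.1811]
orientation: [0.602, 0.371, 0.602, -0.371]
ft_force: [0.7, -1.6, 0.4]
grip_width: -0.0
```

Run:
```python
from h import *
st(); y=P[2]-np.pi
for X in (j2w((-128,0,100)),j2w((-128,0,60))): print(X,go(X,y))
```

```text
t 1.5 jig [-134.   102.5  181.1] w -0.0 F [ 0.7 -1.6  0.4] T [-0.04 -0.02 -0.08] toolz yaw -63.26 tilt [0.    0.001]
q [ 0.75  0.17 -0.55  1.76  0.09  1.24 -0.93]
[ 0.61152319 -0.11122644  0.1       ] (array([ 81.2, 102.5,  -6. ]), array([ 0.001 ,  0.001 , -0.0004]))
[ 0.61152319 -0.11122644  0.06      ] (array([121.2, 102.5,  -6.1]), array([ 0.001 ,  0.001 , -0.0004]))
```

Call:
drive_tool:
  steps: [0,30,50,-3,0,0,0,0,80,102,-6,0.001,0.001,0,0,121,102,-6,0.001,0.001,0,0,121,102,-6,0.001,0.001,0,0,121,102,-6,0.001,0.001,0]

```text
time_s: 2.12
tool_pos: [0.6116, -0.1122, 0.0616]
orientation: [0.602, 0.372, 0.601, -0.371]
ft_force: [0.6, 0.0, 0.3]
grip_width: 0.0003
```

```bash
cat > look.py <<'E'
from h import *
import sys
n=sys.argv[1]; st()
box={"top":(165,225),"scene":(225,290)}
for k,(r,c) in box.items():
    d=eyes.snapshot(k); a=d["img"][r:r+120,c:c+160,::-1]; cv2.imwrite(f"pics/{n}_{k}.png",cv2.resize(a,None,fx=5,fy=5,interpolation=cv2.INTER_CUBIC))
E
python3 look.py a
```

```text
t 2.12 jig [-129.     0.3   61.6] w 0.3 F [0.6 0.  0.3] T [ 0.03  0.01 -0.02] toolz yaw -63.36 tilt [0.001 0.001]
q [ 0.58  0.45 -0.55  1.69  0.26  1.07 -1.16]
```

View pics/a_top.png

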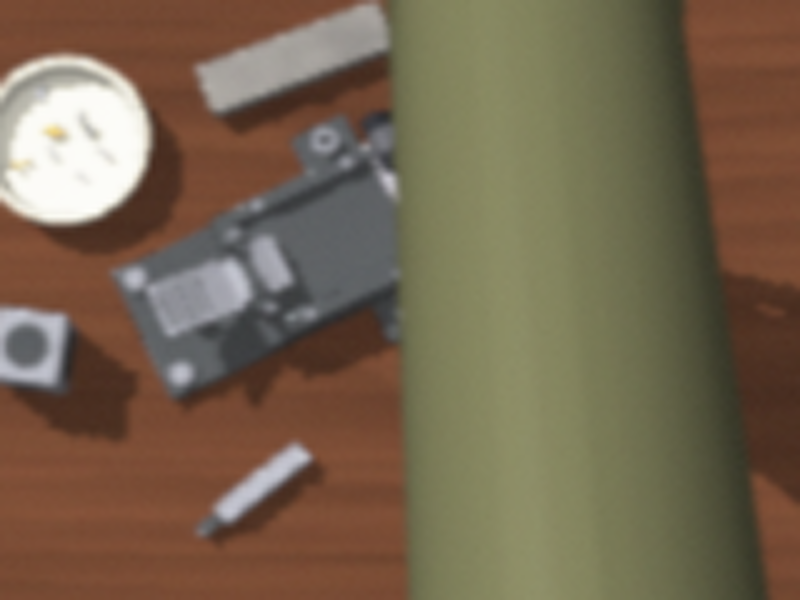

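View pics/a_scene.png

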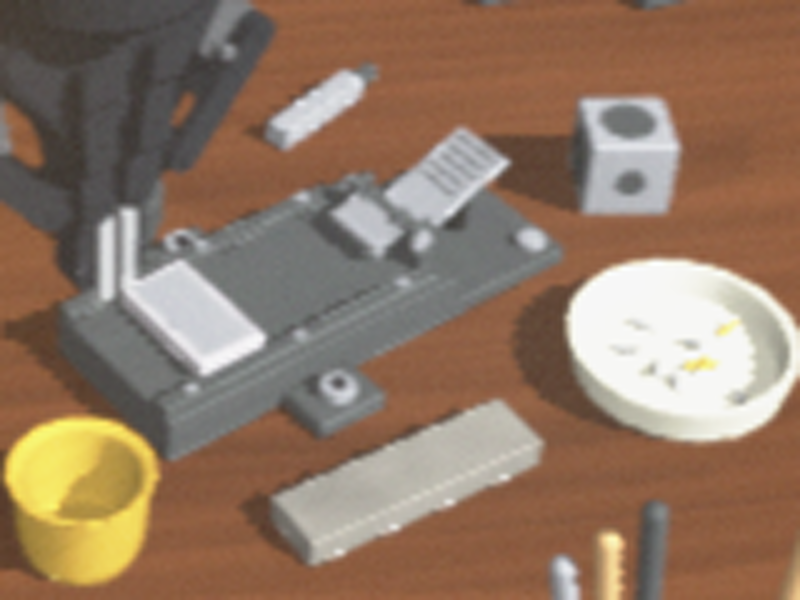

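Call:
drive_tool:
  steps: [0,20,0,0,0,0,0,0,37,0,0,0,0,0,0,37,0,0,0,0,0,0,37,0,-8,0,0,0,0,37,0,-16,0,0,0,0,37,0,-24,0,0,0,0,37,0,-32,0,0,0,0,37,0,-40,0,0,0,0,37,0,-40,0,0,0]

```text
time_s: 3.35
tool_pos: [0.5943, -0.0758, 0.0259]
orientation: [0.603, 0.372, 0.6, -0.371]
ft_force: [0.1, -0.2, -0.3]
grip_width: 0.0001
```

```bash
python3 look.py b
```

```text
t 3.35 jig [-88.7  -0.5  25.9] w 0.1 F [ 0.1 -0.2 -0.3] T [ 0.02 -0.05 -0.01] toolz yaw -63.32 tilt [0.003 0.003]
q [ 0.54  0.45 -0.55  1.78  0.28  0.99 -1.23]
```

View pics/b_scene.png

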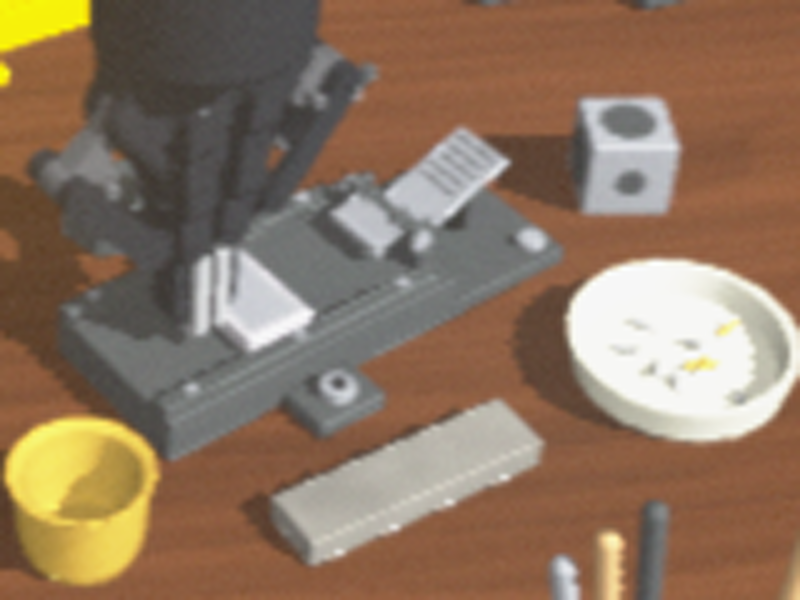

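```bash
cat > bp.py <<'E'
from h import *
import sys
c=cam(eyes.snapshot("scene")); a=list(map(float,sys.argv[1:]))
for u,v,z in zip(a[::3],a[1::3],a[2::3]): print(w2j(back(c,(290+(u+.5)/5-.5,225+(v+.5)/5-.5),z/1e3)).round(1))
E
python3 bp.py 314 313 28 248 350 28
```

```text
[-54.7 -25.2  28. ]
[-85.7 -26.9  28. ]
```

Call:
drive_tool:
  steps: [0,1,-0.5,-8,0,0,0,0,1,-0.5,-16,0,0,0,0,1,-0.5,-22,0,0,0,0,1,-0.5,-27,0,0,0,0,1,-0.5,-30,0,0,0,0,1,-0.5,-33,0,0,0,0,1,-0.5,-34,0,0,0,0,1,-0.5,-34,0,0,0]

```text
time_s: 4.5
tool_pos: [0.5788, -0.0467, 0.0245]
orientation: [0.603, 0.372, 0.6, -0.371]
ft_force: [0.1, 0.1, -0.9]
grip_width: 0.0
```

```bash
python3 look.py c
```

```text
t 4.5 jig [-55.6   0.2  24.5] w 0.0 F [ 0.1  0.1 -0.9] T [-0.03  0.02  0.  ] toolz yaw -63.4 tilt [0.003 0.003]
q [ 0.51  0.42 -0.57  1.83  0.27  0.97 -1.28]
```

View pics/c_scene.png

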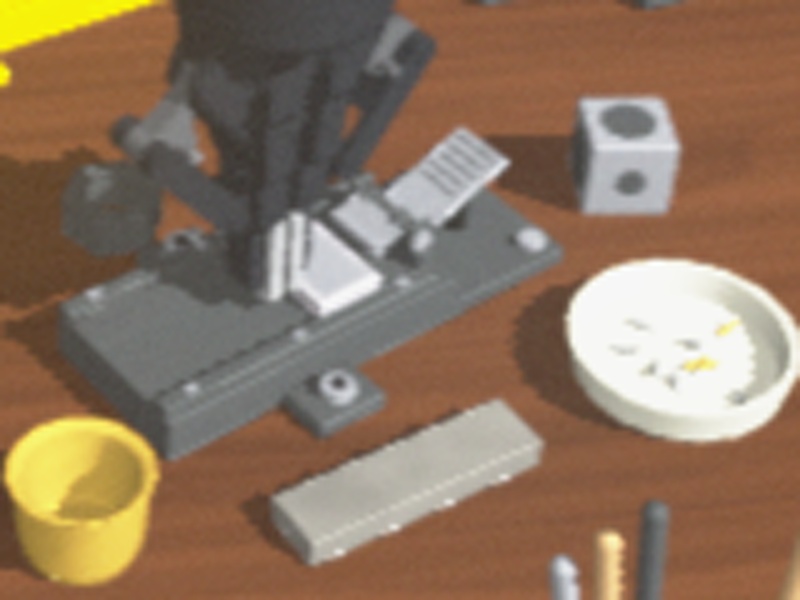

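```bash
python3 bp.py 383 274 28 320 312 28 332 195 38
```

```text
[-20.9 -23.3  28. ]
[-52.6 -26.   28. ]
[-15.7  13.3  38. ]
```

Call:
drive_tool:
  steps: [0,0,0,-1,0,0,0,0,0,0,-2,0,0,0,0,0,0,-3,0,0,0,0,0,0,-3,0,0,0]

```text
time_s: 5.15
tool_pos: [0.5775, -0.044, 0.0245]
orientation: [0.603, 0.372, 0.6, -0.371]
ft_force: [0.7, 0.5, -0.2]
grip_width: -0.0001
```

```bash
python3 -c "
from h import *
st()"
```

```text
t 5.15 jig [-52.6   0.2  24.5] w -0.1 F [ 0.7  0.5 -0.2] T [-0.11  0.01  0.01] toolz yaw -63.4 tilt [0.003 0.003]
q [ 0.51  0.42 -0.57  1.83  0.27  0.97 -1.28]
```

Call:
drive_tool:
  steps: [0,0,0,-1,0,0,0,0,0,0,-1.5,0,0,0,0,0,0,-1.5,0,0,0]

```text
time_s: 5.52
tool_pos: [0.5767, -0.0425, 0.0245]
orientation: [0.603, 0.372, 0.6, -0.371]
ft_force: [0.1, -0.6, 0.9]
grip_width: -0.0002
```

```bash
python3 look.py d
```

```text
t 5.53 jig [-51.    0.2  24.5] w -0.2 F [ 0.1 -0.6  0.9] T [-0.07 -0.09 -0.03] toolz yaw -63.39 tilt [0.003 0.003]
q [ 0.51  0.42 -0.57  1.83  0.27  0.97 -1.28]
```

View pics/d_scene.png

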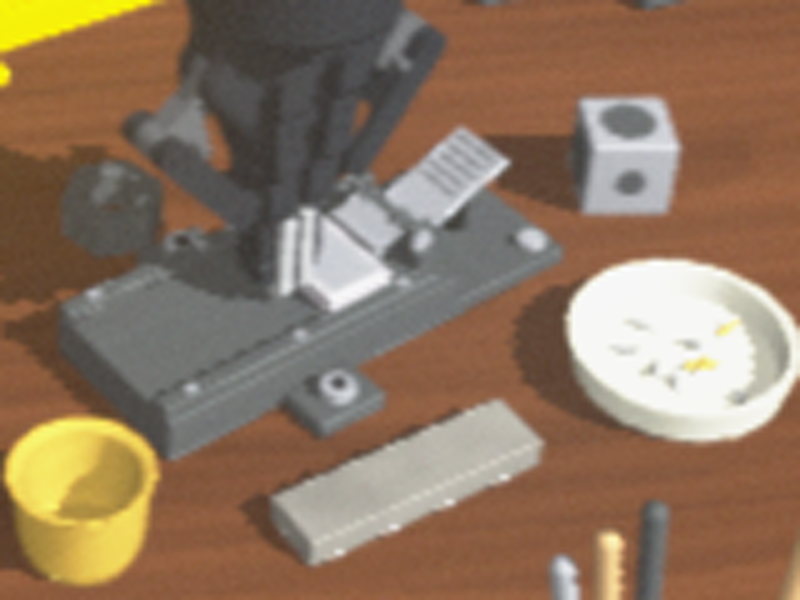

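Call:
drive_tool:
  steps: [0,0,0,-0.7,0,0,0,0,0,0,-1.5,0,0,0,0,0,0,-1.5,0,0,0]

```text
time_s: 6.0
tool_pos: [0.576, -0.0411, 0.0245]
orientation: [0.603, 0.372, 0.6, -0.371]
ft_force: [0.1, 0.1, 0.1]
grip_width: -0.0
```

```bash
python3 -c "
from h import *
st()"
```

```text
t 6.0 jig [-49.4   0.2  24.5] w -0.0 F [0.1 0.1 0.1] T [-0.11 -0.07 -0.04] toolz yaw -63.39 tilt [0.003 0.002]
q [ 0.51  0.42 -0.57  1.83  0.27  0.97 -1.29]
```

Call:
drive_tool:
  steps: [0,0,0,-0.7,0,0,0,0,0,0,-1.2,0,0,0,0,0,0,-1.2,0,0,0]

```text
time_s: 6.38
tool_pos: [0.5757, -0.0405, 0.0246]
orientation: [0.603, 0.372, 0.6, -0.371]
ft_force: [1.6, -1.4, -1.3]
grip_width: 0.0001
```

```bash
python3 look.py e
```

```text
t 6.38 jig [-48.7   0.2  24.6] w 0.1 F [ 1.6 -1.4 -1.3] T [-0.51 -0.25  0.03] toolz yaw -63.4 tilt [0.003 0.003]
q [ 0.51  0.42 -0.57  1.83  0.27  0.96 -1.29]
```

View pics/e_scene.png

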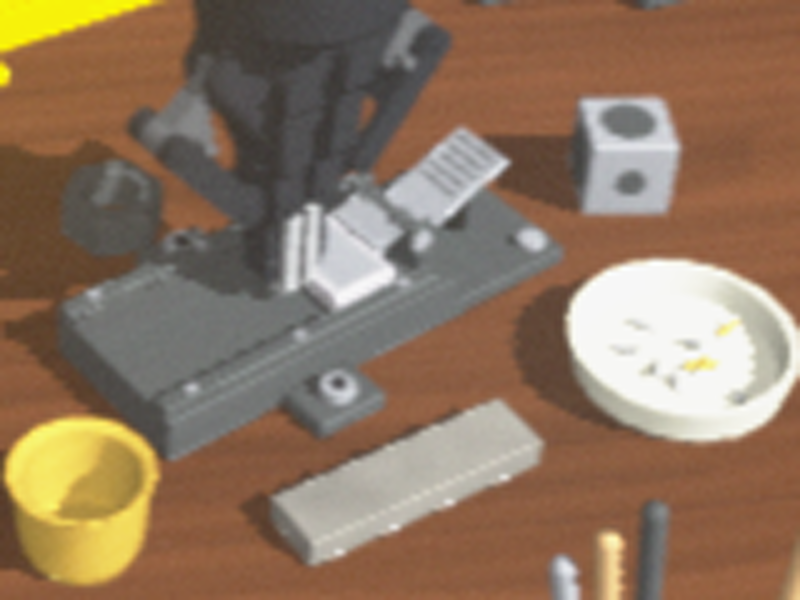

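Call:
drive_tool:
  steps: [0,0,0,4,0,0,0,0,-20,0,4,0,0,0,0,-42,0,3,0,0,0,64,-42,0,-15,0,0,0,64,-42,0,-34,0,0,0,64,-42,0,-34,0,0,0,64,-42,0,-34,0,0,0,64,-42,0,-34,0,0,0]

```text
time_s: 7.48
tool_pos: [0.5603, -0.0107, 0.0661]
orientation: [0.603, 0.372, 0.6, -0.372]
ft_force: [-0.7, 0.2, -0.1]
grip_width: 0.064
```

```bash
python3 look.py f
```

```text
t 7.47 jig [-15.2   0.6  66.1] w 64.0 F [-0.7  0.2 -0.1] T [ 0.01 -0.04 -0.  ] toolz yaw -63.46 tilt [0.003 0.003]
q [ 0.5   0.33 -0.61  1.85  0.22  1.03 -1.31]
```

View pics/f_scene.png

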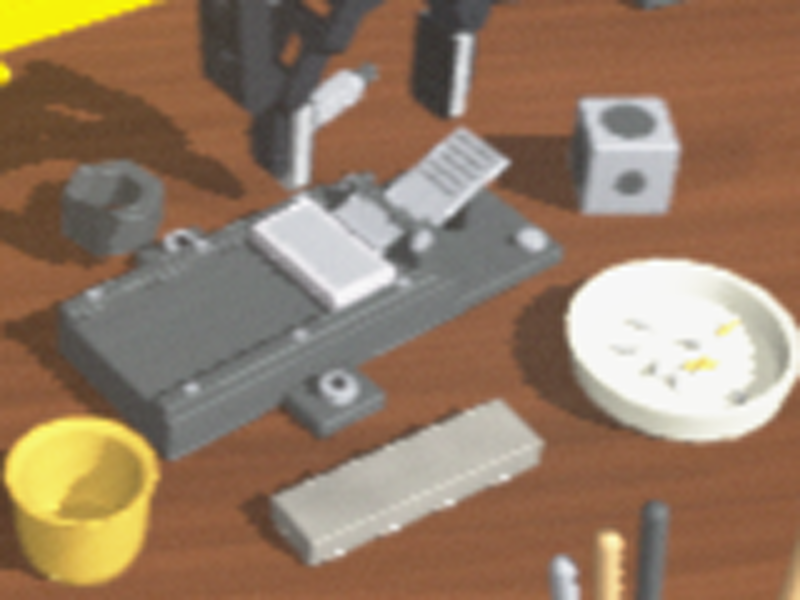

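View pics/f_top.png

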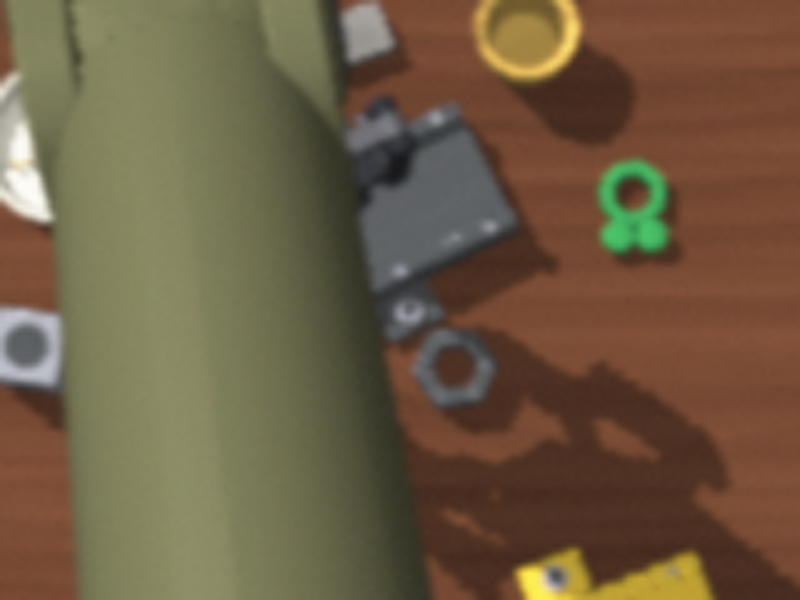

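Run:
```python
from h import *
c=cam(eyes.snapshot("scene"))
for x in (-47.2,16.8):
  for z in (66,70,74): 
    p=proj(c,j2w((x,-10.4,z))); print(x,z,((p-[290,225]+.5)*5).round(0))
for q in ((-43.5,-25,28),(-15.5,-25,28),(-43.5,25,28)): p=proj(c,j2w(q)); print(q,((p-[290,225]+.5)*5).round(0))
```

```text
-47.2 66 [310. 202.]
-47.2 70 [311. 193.]
-47.2 74 [312. 184.]
16.8 66 [447. 138.]
16.8 70 [448. 129.]
16.8 74 [449. 120.]
(-43.5, -25, 28) [338. 301.]
(-15.5, -25, 28) [398. 271.]
(-43.5, 25, 28) [253. 227.]
```

Run:
```python
from h import *
a=cv2.imread("pics/f_scene.png")[20:220,230:500]; cv2.imwrite("pics/fz.png",cv2.resize(a,None,fx=2.9,fy=2.9))
```

```text
(no output)
```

View pics/fz.png

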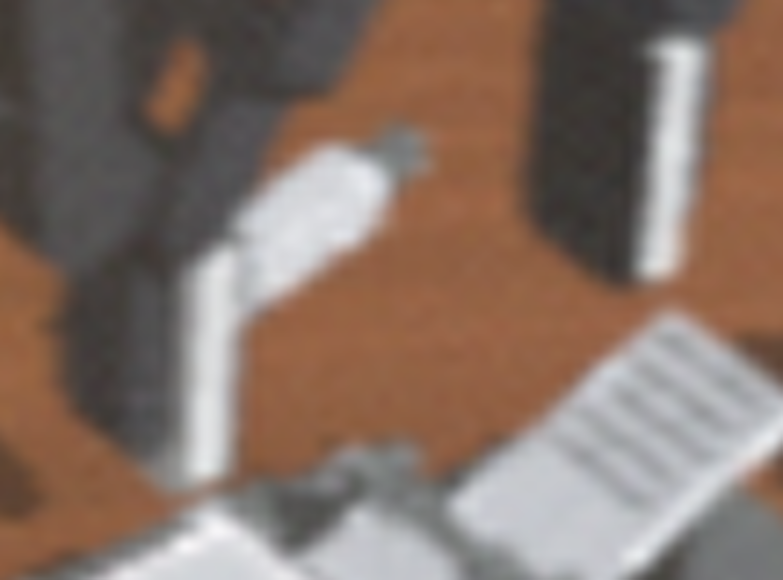

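Call:
drive_tool:
  steps: [64,20,0.5,0,0,0,0,64,40,0.5,0,0,0,0,64,40,0.5,0,0,0,0,64,43,0.5,0,0,0,0,64,46,0.5,0,0,0,0,64,46,0.5,0,0,0,0]

```text
time_s: 8.38
tool_pos: [0.5608, -0.0107, 0.0204]
orientation: [0.603, 0.372, 0.6, -0.372]
ft_force: [-1.8, -2.3, 3.5]
grip_width: 0.064
```

```bash
python3 look.py g
```

```text
t 8.38 jig [-15.4   0.2  20.4] w 64.0 F [-1.8 -2.3  3.5] T [-0.18  0.57  0.12] toolz yaw -63.46 tilt [0.002 0.003]
q [ 0.47  0.39 -0.59  1.88  0.27  0.95 -1.34]
```

View pics/g_scene.png

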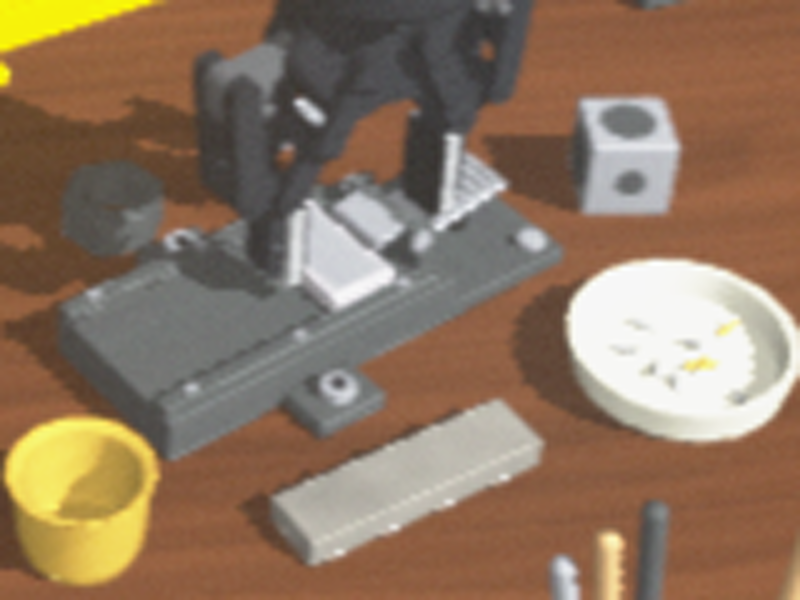

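Call:
drive_tool:
  steps: [64,1.5,0,0,0,0,0,64,3,0,0,0,0,0,64,4.5,0,0,0,0,0,64,4.5,0,0,0,0,0]

```text
time_s: 8.98
tool_pos: [0.5614, -0.0117, 0.0167]
orientation: [0.603, 0.372, 0.599, -0.372]
ft_force: [-2.5, -3.4, 7.1]
grip_width: 0.0641
```

```bash
python3 look.py i
```

```text
t 8.97 jig [-16.6   0.1  16.7] w 64.1 F [-2.5 -3.4  7.1] T [-0.53  0.65  0.15] toolz yaw -63.5 tilt [0.002 0.005]
q [ 0.47  0.4  -0.58  1.88  0.27  0.94 -1.35]
```

View pics/i_scene.png

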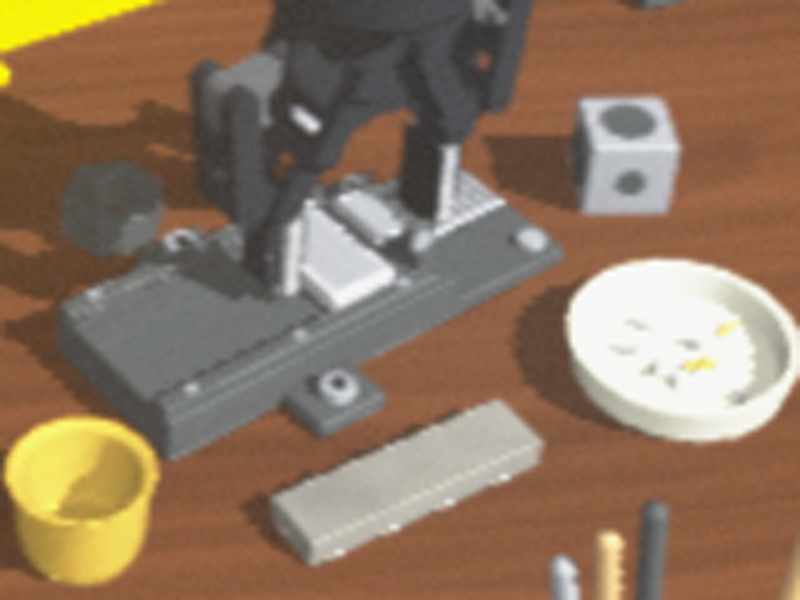

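Call:
drive_tool:
  steps: [64,1.5,0,0,0,0,0,64,3,0,-0.5,0,0,0,64,4,0,-0.5,0,0,0,64,4,0,-0.5,0,0,0]

```text
time_s: 9.57
tool_pos: [0.5617, -0.0118, 0.0161]
orientation: [0.604, 0.371, 0.599, -0.373]
ft_force: [-11.1, -4.4, 28.7]
grip_width: 0.064
```

```bash
python3 look.py k
```

```text
t 9.57 jig [-16.7  -0.1  16.1] w 64.0 F [-11.1  -4.4  28.7] T [0.04 2.87 0.38] toolz yaw -63.5 tilt [0.001 0.007]
q [ 0.47  0.4  -0.58  1.88  0.28  0.94 -1.35]
```

View pics/k_scene.png

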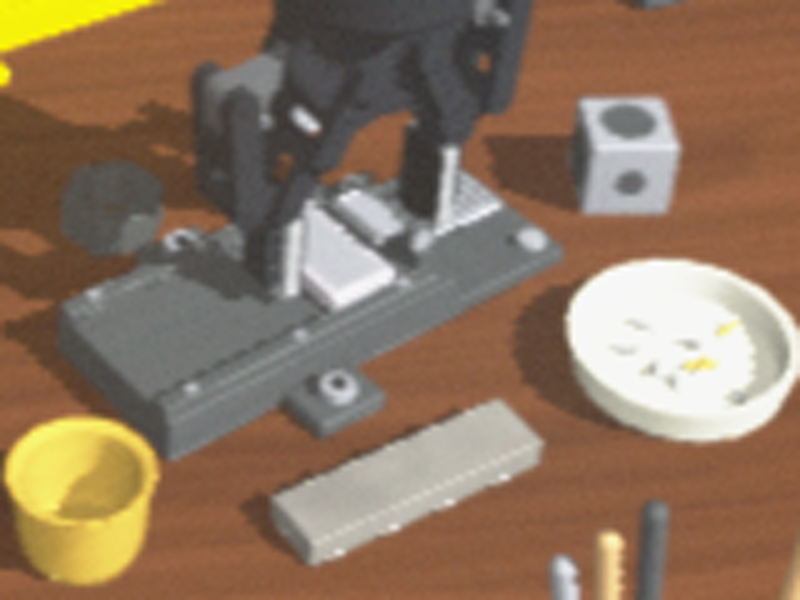

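Call:
drive_tool:
  steps: [64,1.8,0,-1.5,0,0,0,64,1.8,0,-3.5,0,0,0,64,1.8,0,-6,0,0,0,64,1.8,0,-8,0,0,0,64,1.8,0,-10,0,0,0,64,1.8,0,-12,0,0,0,64,1.8,0,-13,0,0,0,64,1.8,0,-13,0,0,0]

```text
time_s: 10.68
tool_pos: [0.5602, -0.0031, 0.0168]
orientation: [0.606, 0.372, 0.595, -0.373]
ft_force: [2.0, -7.8, 10.7]
grip_width: 0.0639
```

```bash
python3 look.py l
```

```text
t 10.68 jig [-8.3 -2.7 16.8] w 63.9 F [ 2.  -7.8 10.7] T [-1.29 -0.3   0.04] toolz yaw -63.63 tilt [0.007 0.014]
q [ 0.46  0.39 -0.59  1.89  0.28  0.93 -1.37]
```

View pics/l_scene.png

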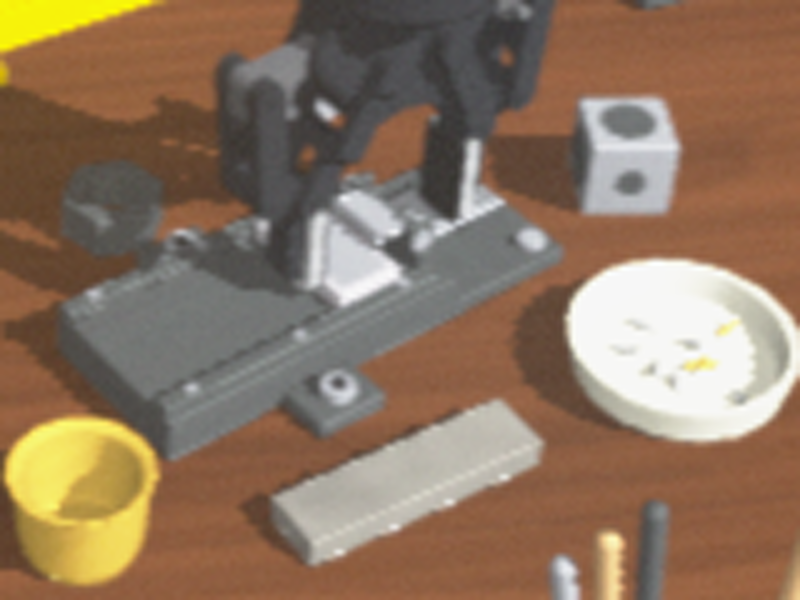

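Call:
drive_tool:
  steps: [64,2.2,-1,-1.5,0,0.004,-0.003,64,2.4,-2,-3.5,0,0.008,-0.006,64,2.4,-2.5,-5.5,0,0.01,-0.007,64,2.4,-2.5,-7.5,0,0.01,-0.007,64,2.4,-2.5,-9,0,0.01,-0.007,64,2.4,-2.5,-9,0,0.01,-0.007]

```text
time_s: 11.52
tool_pos: [0.5582, 0.0014, 0.0166]
orientation: [0.605, 0.374, 0.596, -0.373]
ft_force: [2.5, -5.1, 9.4]
grip_width: 0.0638
```

```bash
python3 look.py m
```

```text
t 11.53 jig [-3.4 -2.9 16.6] w 63.8 F [ 2.5 -5.1  9.4] T [-1.04 -0.48  0.06] toolz yaw -63.74 tilt [0.007 0.009]
q [ 0.45  0.39 -0.59  1.89  0.28  0.93 -1.38]
```

View pics/m_scene.png

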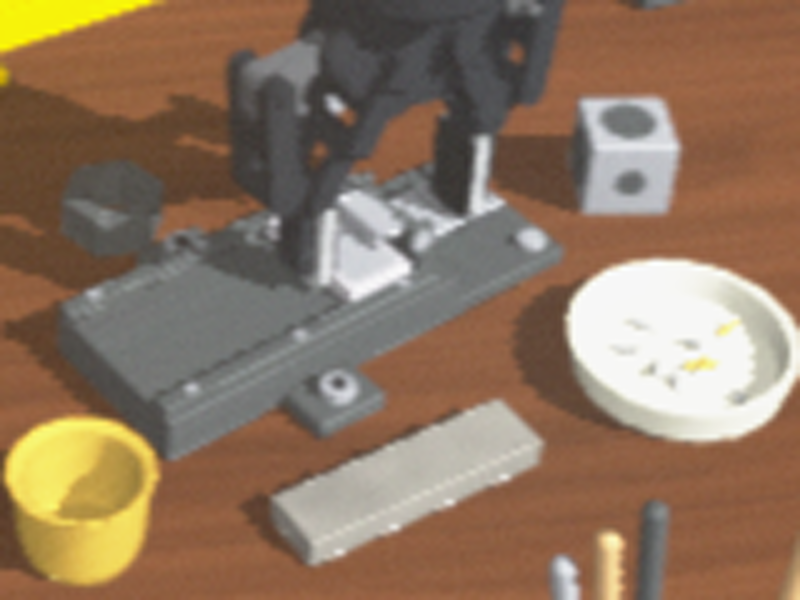

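Call:
drive_tool:
  steps: [64,2,-2,-2,0,0.004,-0.003,64,2.2,-3.5,-4,0,0.006,-0.005,64,2.2,-3.5,-6,0,0.006,-0.005,64,2.2,-3.5,-7.5,0,0.006,-0.005,64,2.2,-3.5,-7.5,0,0.006,-0.005]

```text
time_s: 12.25
tool_pos: [0.5559, 0.0048, 0.0166]
orientation: [0.604, 0.375, 0.596, -0.373]
ft_force: [2.8, -5.3, 8.6]
grip_width: 0.0641
```

```bash
python3 look.py n
```

```text
t 12.25 jig [ 0.6 -2.4 16.6] w 64.1 F [ 2.8 -5.3  8.6] T [-0.88 -0.47 -0.02] toolz yaw -63.83 tilt [0.008 0.009]
q [ 0.45  0.39 -0.59  1.9   0.27  0.93 -1.38]
```

View pics/n_scene.png

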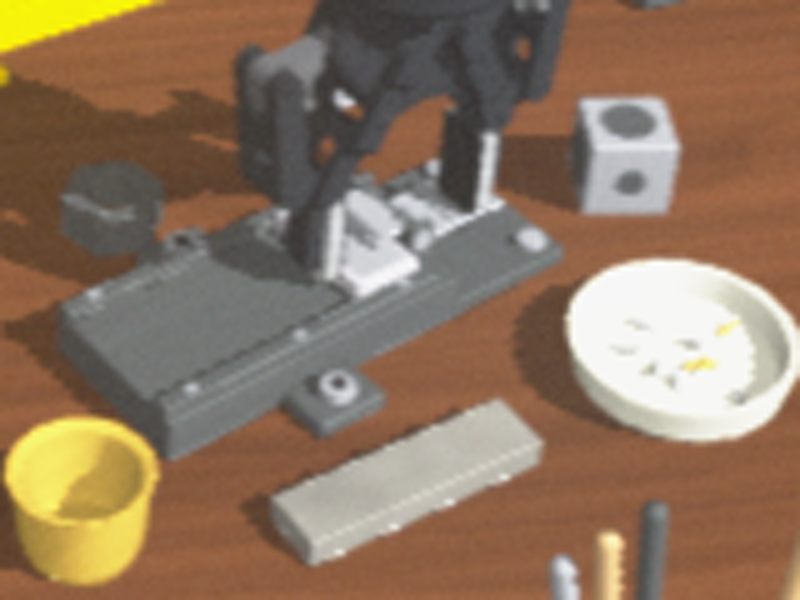

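Call:
drive_tool:
  steps: [64,2,-2,-2,0,0.004,-0.003,64,2.2,-3,-4,0,0.006,-0.005,64,2.2,-3,-5.5,0,0.006,-0.005,64,2.2,-3,-5.5,0,0.006,-0.005]

```text
time_s: 12.85
tool_pos: [0.5552, 0.0062, 0.0165]
orientation: [0.604, 0.376, 0.596, -0.373]
ft_force: [3.3, -5.6, 8.4]
grip_width: 0.0645
```

```bash
python3 look.py o
```

```text
t 12.85 jig [ 2.2 -2.4 16.5] w 64.5 F [ 3.3 -5.6  8.4] T [-1.   -0.53  0.15] toolz yaw -63.91 tilt [0.01  0.008]
q [ 0.45  0.38 -0.59  1.9   0.27  0.92 -1.39]
```

View pics/o_scene.png

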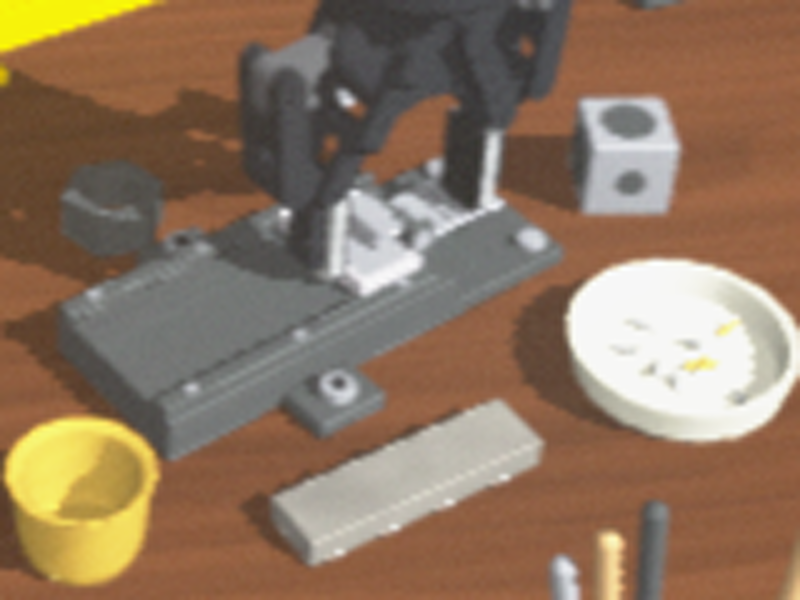

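Run:
```python
from h import *
c=cam(eyes.snapshot("scene"))
for q in ((-31,-25,28),(-3,-25,28),(-3,-25,20),(-34,-25,28),(-6,-25,28)): p=proj(c,j2w(q)); print(q,((p-[290,225]+.5)*5).round(0))
d=eyes.snapshot("scene")["img"][255:300,340:400,::-1]; cv2.imwrite("pics/oz.png",cv2.resize(d,None,fx=12,fy=12,interpolation=cv2.INTER_CUBIC))
```

```text
(-31, -25, 28) [365. 288.]
(-3, -25, 28) [424. 258.]
(-3, -25, 20) [422. 275.]
(-34, -25, 28) [359. 291.]
(-6, -25, 28) [418. 262.]
```

View pics/oz.png

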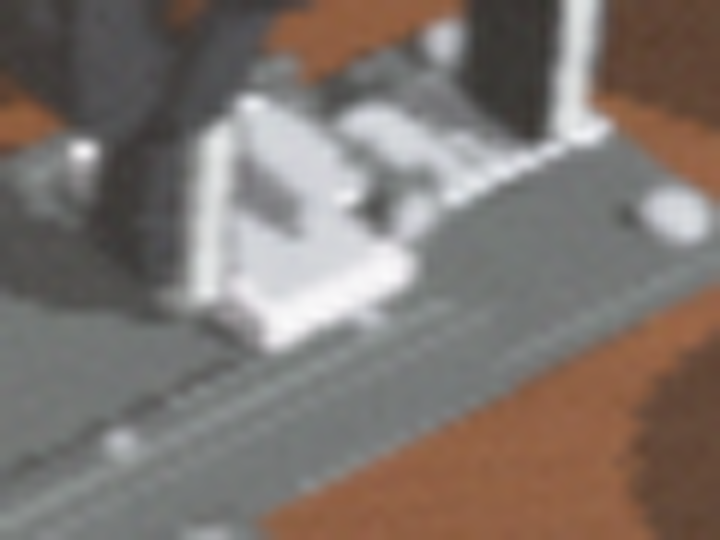

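Call:
drive_tool:
  steps: [64,2,-1,-3,0,0.004,-0.003,64,2.2,-2,-6,0,0.005,-0.004,64,2.2,-2,-8,0,0.005,-0.004,64,2.2,-2,-8,0,0.005,-0.004]

```text
time_s: 13.55
tool_pos: [0.5552, 0.0065, 0.0168]
orientation: [0.606, 0.376, 0.593, -0.374]
ft_force: [6.2, -12.2, 7.9]
grip_width: 0.0644
```

```bash
python3 look.py p
python3 - <<'E'
from h import *
d=eyes.snapshot("scene")["img"][255:300,340:400,::-1]; cv2.imwrite("pics/pz.png",cv2.resize(d,None,fx=12,fy=12,interpolation=cv2.INTER_CUBIC))
E
```

```text
t 13.55 jig [ 2.4 -2.6 16.8] w 64.4 F [  6.2 -12.2   7.9] T [-2.45 -1.03  0.14] toolz yaw -64.09 tilt [0.012 0.014]
q [ 0.45  0.38 -0.59  1.9   0.28  0.92 -1.39]
```

View pics/pz.png

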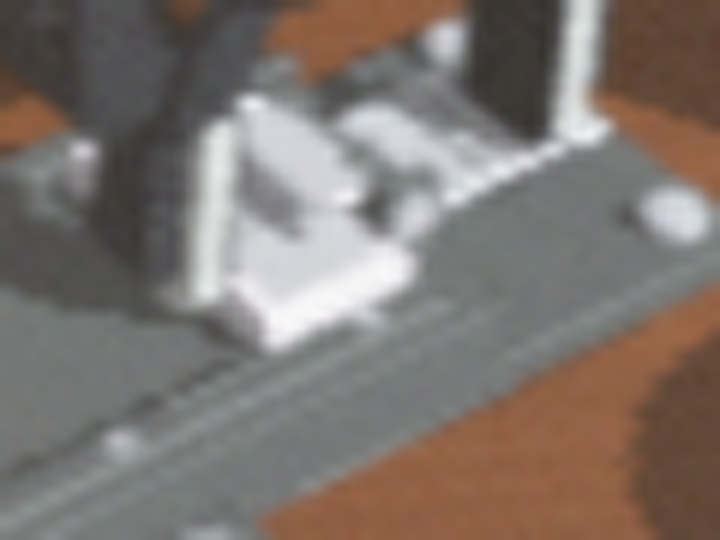

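Call:
drive_tool:
  steps: [64,1.8,0,1,0,0.004,-0.003,64,1.5,0,2,0,0.005,-0.004,64,0,0,2.5,0,0.008,-0.006,64,-2,0,2.5,0,0.01,-0.01,64,-5,0,2.5,0,0.01,-0.01,64,-9,0,2.5,0,0.01,-0.01,64,-14,0,2.5,0,0.01,-0.01,64,-25,0,2.5,0,0.01,-0.01,64,-45,0,2.5,0,0.01,-0.01]

```text
time_s: 14.82
tool_pos: [0.555, 0.0044, 0.0623]
orientation: [0.6, 0.375, 0.598, -0.375]
ft_force: [1.4, -0.6, 0.1]
grip_width: 0.0638
```

```bash
python3 look.py q
```

```text
t 14.82 jig [ 0.7 -1.4 62.3] w 63.8 F [ 1.4 -0.6  0.1] T [-0.01  0.02 -0.  ] toolz yaw -64.1 tilt [0.001 0.003]
q [ 0.48  0.33 -0.61  1.86  0.22  1.02 -1.35]
```

View pics/q_scene.png

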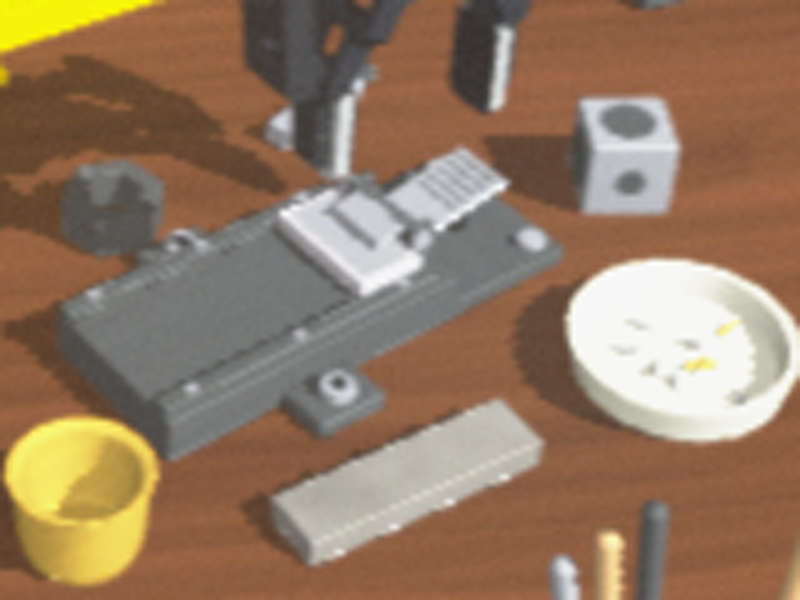

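Call:
drive_tool:
  steps: [64,-50,0,0,0,0,0,64,-100,0,10,0,0,0,64,-120,0,60,0,0,0,64,-120,0,120,0,0,0,64,-120,0,180,0,0,0,64,-120,0,200,0,0,0,64,-120,0,200,0,0,0,64,-120,0,200,0,0,0]

```text
time_s: 15.92
tool_pos: [0.6438, -0.172, 0.1863]
orientation: [0.603, 0.376, 0.597, -0.373]
ft_force: [-1.1, 0.7, 0.2]
grip_width: 0.0638
```

```bash
python3 look.py r
python3 - <<'E'
from h import *
d=eyes.snapshot("scene")["img"][255:300,340:400,::-1]; cv2.imwrite("pics/rz.png",cv2.resize(d,None,fx=12,fy=12,interpolation=cv2.INTER_CUBIC))
c=cam(eyes.snapshot("top"))
for q in ((-31,-25,28),(-31,25,28),(-3,25,28)): p=proj(c,j2w(q)); print(q,((p-[225,165]+.5)*5).round(0))
E
```

```text
t 15.93 jig [-196.8   -1.5  186.3] w 63.8 F [-1.1  0.7  0.2] T [ 0.04  0.06 -0.05] toolz yaw -63.93 tilt [0.007 0.005]
q [ 0.62  0.42 -0.54  1.46  0.22  1.31 -1.04]
(-31, -25, 28) [289. 199.]
(-31, 25, 28) [335. 291.]
(-3, 25, 28) [282. 316.]
```

View pics/r_top.png

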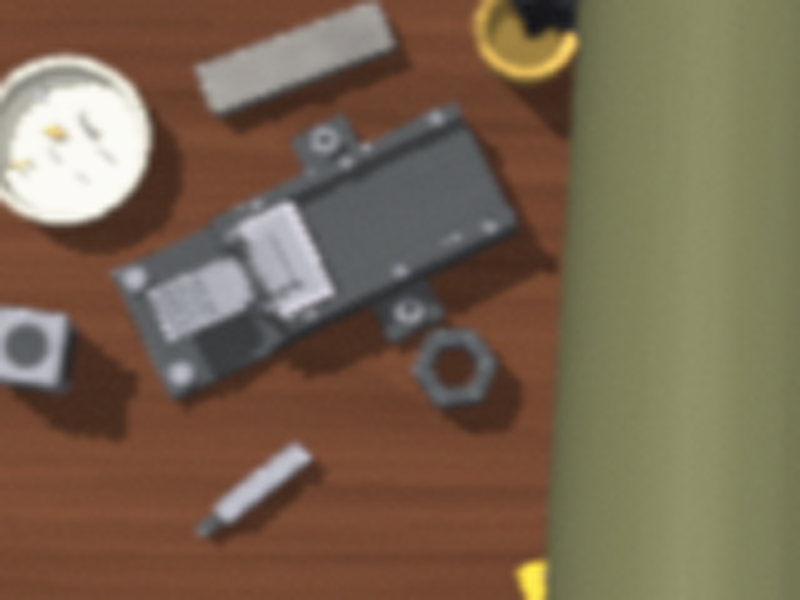

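View pics/rz.png

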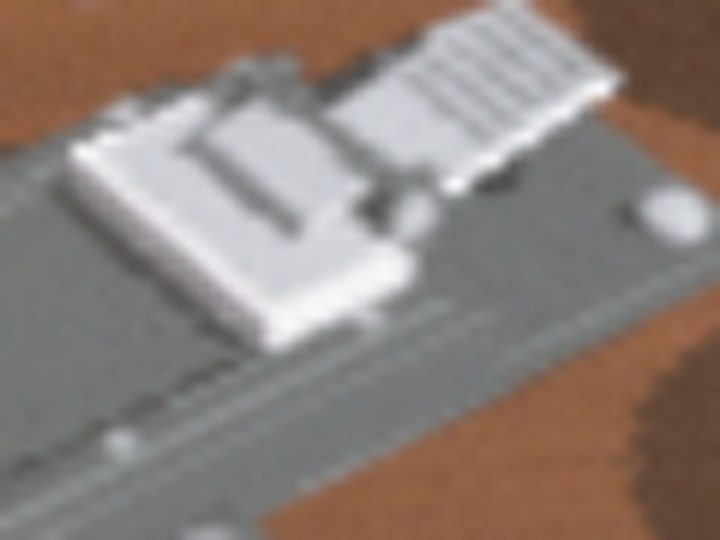

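The bar is home: its front corner sits at (412,250) in the crop, the same pixel as when it was pressed against the stop. The toe rests on the bar, the tail is half up and the bystanders are unmoved. In the top view the bar's rear corners, at about (290,203) and (333,295), match the predicted home position to within 1-2 mm. Handing in.

```bash
python3 -c "
from h import *
order.close_job(); st()"
```

```text
the job is handed in; nothing more can be done
the job is handed in; nothing more can be done
```

The silver bar is home against the end stop in the small dark jig and clamped under the clip's toe, and the job is handed in. The clock read about 16 s of the 45 s allowed.

**What I did:**
- I slid the bar along the channel with closed fingers until it touched the closed toe.
- I opened the hand to 64 mm and pressed the tail onto its stop with one fingertip.
- I held it down while the other fingertip pushed the bar under the raised toe. At the end the push force rose to about 14 N with almost no further motion.
- I eased off, let the clip down and took the hand away.

**Last checks:**
- **Bar:** the scene camera showed it unmoved after the clip came down. The top camera matched the predicted home position to about 1–2 mm, roughly the calibration limit.
- **Clip:** the toe lay on the bar with the tail half up.
- **Bystanders:** none in view had moved. The arm hid part of the top view, so I did not recheck the hammer or the wax ring at the end.
- **Robot:** the hand was clear of everything, with about zero wrist force.

**Deviations:** while pressing and sliding along the tail, the hand drifted up to 3 mm across the channel and tilted by about 0.01 rad. The drift stayed within the tail's and the channel's width. The highest force I read was about 31 N, at the tail fingertip when the tail first reached its stop.

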